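Switch on the work lamp under a push-latch lid

ROBOT

A 7-joint arm with a two-finger parallel gripper is mounted at the origin on the work surface. World frame = base frame: x ahead of the robot, y to its left, z up, the work surface at z = 0. Lengths are in m, angles in rad, forces in N, time in s.
With the tool pointing down it reaches from about 0.35 to 0.9 m from the base axis. Payload 7.2 kg.
Tool frame: the origin (TCP) lies on the centre line of the jaws, within the pads' length; the fingertips stand 8 mm ahead of it and the grasp point (between the pads) lies 11 mm behind it; x points along the fingers, y is the direction in which the jaws open and shut, and the axes are right-handed (so a half turn about x gives the same grasp; the last joint's range is limited). The gripper opens to 85 mm and grips with 20 to 120 N. Pads are 22 mm wide; open, the fingers measure 114 mm over their backs; the gripper's body (76 mm by 85 mm) begins 54 mm behind the grasp point. The pads swing forward as they close: fully open they stand 13 mm farther back than shut.
Start: joints at [-1.192, 0.411, -0.013, 1.596, 0.006, 1.134, -0.082], TCP at [0.27, 0.564, 0.239] pointing down, gripper open.
Joint ranges: [-2.95, 2.95], [-0.29, 1.99], [-1.47, 1.44], [0.14, 2.54], [-1.03, 4.17], [0.13, 1.85], [-2.86, 2.86]. Speed limits (rad/s): [2.39, 2.39, 3.01, 3.01, 3.14, 3.14, 3.14].

INTERFACE

Orientations are given as a 3x3 rotation matrix whose columns are the frame's x, y, z axes.
In Python, from cell import * gives the robot as it stands.
- The arm moves only by the shell command python3 -m creep 'ROWS' [FORCE]. ROWS is JSON, a list of rows, each an object with "delta_pos": the shift along the tool's x, y, z in mm, a list of three; "rotation": the turn, a rotation vector about the tool's x, y, z in degrees, a list of three; "hand": the opening, from -1 (shut) to 1 (fully open), so that 0 is half open. In form: [{"delta_pos": [x, y, z], "rotation": [wx, wy, wz], "hand": hand}, ...]. A call has 1 to 12 rows; each row shifts and turns the commanded pose from where the row before left it, along the tool's axes as they then stand; what a row does not reach is not made up. A row lasts 1/8 s, in which the tool goes at most 62.5 mm and 10.7 degrees, less where a joint would pass 70% of its speed; a pose out of reach is approached as far as the arm can. A call with a gripper value outside its range is refused whole. The fingers move at their own pace and stop on an object; FORCE is the grip in N (left out, the last holds). Time passes only in rows, so rows that do not move let the fingers close. It gives the time, the measured TCP pose, the force and the opening at its end, in the units of the state.
- sense(): the state, without advancing time (a new reading comes with each control period).
- capture(name): name is "scene" or "side" or "wrist"; returns a dict with "color" (400x640x3 uint8, red, green, blue), "depth" (400x640 float32, m along the optical axis (not along the pixel's ray), 0 where there is no reading), "mtx" (3x3 intrinsics, pixels), "cam_to_world" (4x4, takes a point from camera to world coordinates); the wrist camera has in their place "mount" (4x4, takes a point from camera to tool coordinates, whose origin is the TCP and whose axes are the tool frame's). Camera axes: x right, y up, looking along -z (the intrinsics and any distortion apply to the point x, -y, -z); pixel columns grow to the right and rows downward; lengths in m; the calibration is good to about 2 mm. The wrist camera is an equidistant fisheye: a pixel r from the principal point sees the ray r / f radians off the axis. A picture is of the moment at which its call begins: read the wrist's pose just before it.
- hand_in(): hands the job in, once; it reports no verdict.
The state is a dict: "time": time; "joint_pos": joint angles; "dq": joint speeds; "tau": joint torques, N m; "eef_pos": TCP position; "eef_rot": TCP orientation; "wrist_force": force on the tool from outside, world axes, zero at the start; "torque": the same for the moment, N m; "width": finger opening in m.
Only numpy, scipy, OpenCV 4.12 (cv2) and the standard library are available. Lean on these libraries where they do the work, as an engineer would, in place of code of your own. Each camera call takes 0.05 s, during which the arm holds its last target.

TASK

Switch on the work lamp at the desk power box: push its lid down to pop it open, press the raised end of the wide rocker switch inside until it snaps over, then swing the lid back down and press it until it latches shut. Leave the two narrow switches as they are, and leave the jar, spool, bottle and tin standing where they are.

Things in the scene. Friction and masses are not known exactly. Their poses are not given: they have to be found in the camera images.
- power_box: Grey desk power box fixed to the table, 150 (x) by 190 (y) mm, walls 60 mm high. Origin: centre of its underside, z up. Lid hinge on its -x side (robot side), latch on +x; 22 mm rear duct behind the hinge, 7 mm front wall. Under the lid a bay from x -45 to +43 mm holds three 45 mm inserts in a row at y -46, 0, +46 mm (order varies), frame tops 40 mm above the table.
- lid (a joint): Lid angle, rad: 0 latched shut, 1.80 fully open (just past upright, leaning to box -x). Push-push latch: from shut, press to the solid stop (-0.05, 6 mm down at the front edge) and let go: a spring swings it fully open in 1 to 2 s and it stays. To shut: push its outer face down against the spring (under 3 N) to the same stop and let go: it rises to 0, latched. Another press reopens it.
- lid_hinge (a point): Point on the hinge axis at the middle of the lid's width, 60 mm above the table, 50 mm from the box's origin towards -x of the box. The axis runs along the box's y.
- lid_press (a point): Point on the lid's outer (top) face, centre line, 90 mm from the hinge axis; moves with the lid, z = outward normal. The lid is a flat aluminium plate reaching 2 to 118 mm from the hinge axis, 164 mm wide, 4 mm thick; shut, its top is 64 mm above the table, 4 mm above the walls. Small ring mark 102 mm from the hinge. Press anywhere in the front third.
- wide_switch: White insert, 45 by 45 mm, fixed in the bay under the lid, with one wide rocker key 41 mm wide (y) and 40 mm long (x). Origin at the centre of its underside, 28 mm above the table; its axes are parallel to the box's.
- wide_key (a joint): Tilt of the wide rocker, rad: 0 = off (its +x end, away from the lid's hinge, stands raised; top about 50 mm above the table there), 0.28 = on (that end down, 4 to 6 mm lower). It snaps over past the middle, stays, and needs about 3 N at the raised end.
- wide_key_high (a point): Point on top of the wide key, 13 mm from its rocking axis towards its raised (+x) end: press here, straight down. Moves with the key.
- twin_switch: White insert, 45 by 45 mm, fixed in the bay, with two narrow rocker keys side by side, each 20 mm wide; not to be switched. Origin at the centre of its underside, 28 mm above the table.
- twin_key_a (a joint): Tilt of the narrow key on the +y side of its insert, rad: 0 = off as at the start, 0.28 = on. Leave at 0.
- twin_key_b (a joint): Tilt of the narrow key on the -y side of its insert, rad: 0 = off as at the start, 0.28 = on. Leave at 0.
- socket: White insert, 45 by 45 mm and 13 mm high, fixed in the bay, with a round power socket face; not needed. Origin at the centre of its underside, 28 mm above the table.
- bead_jar: Loose glass jar with steel cap, 52 mm across, 68 mm high, beside the box. Origin at the centre of its underside.
- thread_spool: Loose thread spool standing upright, 38 mm across, 60 mm high, beside the box. Origin at the centre of its underside.
- glue_bottle: Loose white glue bottle with black cap, 36 mm across, 95 mm high, beyond the front of the box. Origin at the centre of its underside.
- button_tin: Loose low round brass tin, 64 mm across, 23 mm high, beyond the front of the box. Origin at the centre of its underside.
Not all that is in view belongs to the job. Of the things shaped like the button_tin, the brass one is meant.

How it is judged:
On the way, in this order (a step that is already met when the one before it is completed fails the run):
1. the lid has popped wide open (value of joint lid above 1.2 rad), for 0.2 s.
2. the wide switch is snapped over to on, while the lid is open (value of joint wide_key above 0.23 rad and value of joint lid above 0.6 rad), for 0.2 s.
At the end, for the whole second after the job is handed in: The lid is latched shut (within 0.02 rad of 0) and at rest without being held, the wide switch is on (over 0.23 rad), both narrow switches are still off (under 0.05 rad), and the jar, spool, bottle and tin stand upright within 20 mm of where they started (value of joint lid between -0.02 and 0.02 rad and velocity of joint lid between -0.05 and 0.05 rad/s and value of joint wide_key above 0.23 rad and value of joint each of twin_key_a, twin_key_b below 0.05 rad and angle between each of bead_jar, thread_spool, glue_bottle, button_tin's own z axis and vertical below 0.2 rad and distance of each of bead_jar, thread_spool, glue_bottle, button_tin from where it was at the start of the episode below 0.02 m); the robot touches nothing.
It fails at once if a narrow switch is switched over (value of joint any of twin_key_a, twin_key_b above 0.14 rad).
It fails at once if the bead jar is lifted, carried or shoved more than 20 mm or knocked over (distance of bead_jar from where it was at the start of the episode above 0.02 m or height (world z) of bead_jar above 0.01 m or angle between bead_jar's own z axis and vertical above 0.35 rad).
It fails at once if the thread spool is lifted, carried or shoved more than 20 mm or knocked over (distance of thread_spool from where it was at the start of the episode above 0.02 m or height (world z) of thread_spool above 0.01 m or angle between thread_spool's own z axis and vertical above 0.35 rad).
It fails at once if the glue bottle is lifted, carried or shoved more than 20 mm or knocked over (distance of glue_bottle from where it was at the start of the episode above 0.02 m or height (world z) of glue_bottle above 0.01 m or angle between glue_bottle's own z axis and vertical above 0.35 rad).
It fails at once if the button tin is lifted, carried or shoved more than 20 mm or knocked over (distance of button_tin from where it was at the start of the episode above 0.02 m or height (world z) of button_tin above 0.01 m or angle between button_tin's own z axis and vertical above 0.35 rad).
It also fails if it takes over 51 s, if anything falls off the work surface, if the arm or the gripper's body presses on something with over 40 N, if the wrist force passes 120 N, or if a joint passes its speed limit or range.

## Working session

There is one attempt and no reset: what is moved stays moved. The work goes in short steps, Python scripts to look and compute and a shell command to move; the robot and the scene stay as the last step left them, time stands still between calls to the robot, and variables do not carry over. Pictures are saved under pics/ and viewed, and the job is handed in when it is done.

```bash
ls; mkdir -p pics; python3 - <<'E'
from cell import *
import cv2
s=sense(); print(s)
for n in("scene","side"):
    c=capture(n); cv2.imwrite(f"pics/{n}0.png",c["color"][:,:,::-1]); print(n,c["mtx"],c["cam_to_world"])
    import numpy as np; np.savez(f"{n}0.npz",**{k:c[k] for k in("color","depth","mtx","cam_to_world")})
E
```

```text
pics
{'time': 0.0, 'joint_pos': array([-1.19218128,  0.41190401, -0.01273426,  1.59708379,  0.00562894,
        1.13432806, -0.08220862]), 'dq': array([-6.73621807e-04, -1.30378481e-03, -1.62137354e-05,  1.35645264e-03,
        1.40229947e-03,  4.08146104e-04, -1.24498050e-03]), 'tau': array([-9.57141528e-04, -6.00624561e+01,  6.81806467e-01, -2.99409038e+01,
        1.38887280e-02,  1.08223117e-02,  1.46768878e-05]), 'eef_pos': array([0.26987282, 0.56316203, 0.23843414]), 'eef_rot': array([[-6.02459890e-04,  4.32050874e-01,  9.01849033e-01],
       [-1.57615978e-03,  9.01847667e-01, -4.32051272e-01],
       [-9.99998576e-01, -1.68175173e-03,  1.37654163e-04]]), 'wrist_force': array([-0.24185726, -0.04336999,  0.26581959]), 'torque': array([-0.06330504,  0.02684944, -0.04258268]), 'width': 0.08505906885040257}
scene [[462.34179296   0.         321.53040684]
 [  0.         462.34179296 198.00243025]
 [  0.           0.           1.        ]] [[ 0.43319965 -0.68270739  0.58842899  1.35813523]
 [ 0.90129005  0.32539329 -0.28599904 -0.26058406]
 [ 0.00378281  0.65423988  0.75627764  0.95835918]
 [ 0.          0.          0.          1.        ]]
side [[376.0921602    0.         317.05049524]
 [  0.         376.0921602  202.11712597]
 [  0.           0.           1.        ]] [[-0.91573432  0.29113849 -0.27689175  0.49058427]
 [-0.40178273 -0.6655077   0.62902316  0.53229729]
 [-0.00114074  0.68726842  0.72640266  0.60812863]
 [ 0.          0.          0.          1.        ]]
```

View pics/scene0.png

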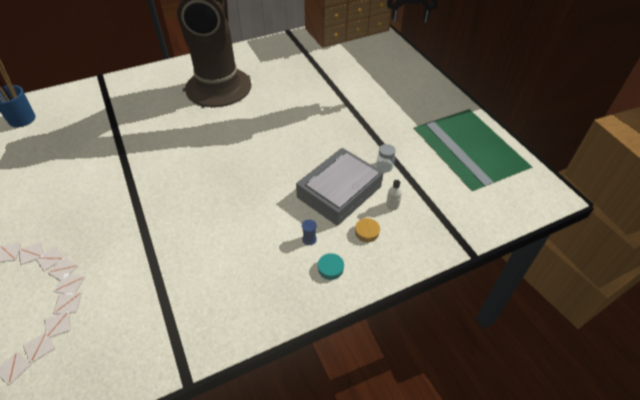

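View pics/side0.png

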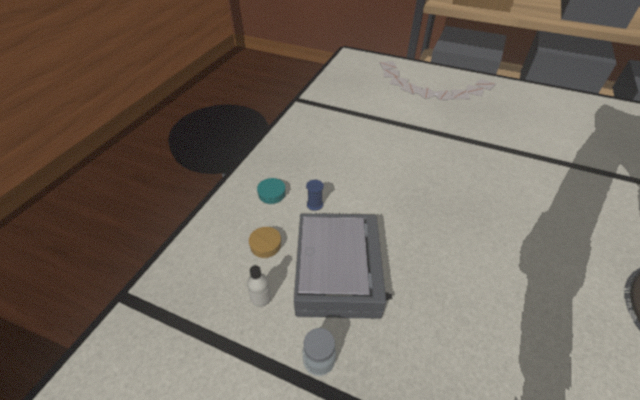

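The scene view shows the box at about (340,183), with the jar at (386,157), the spool at (309,233) and the bottle at (395,194). There are two tins: brass at (368,229), which is the one meant, and teal at (331,266). In the side view the box is at (340,265), with its hinge on the right. Next I'll get the box pose from depth.

```bash
cat > h.py <<'E'
import numpy as np, cv2
def cloud(c):
    K=c["mtx"];d=c["depth"];v,u=np.mgrid[:d.shape[0],:d.shape[1]]
    p=np.stack([(u-K[0,2])/K[0,0]*d,-(v-K[1,2])/K[1,1]*d,-d],-1)
    T=c["cam_to_world"];w=p@T[:3,:3].T+T[:3,3]; w[d<=0]=np.nan; return w
E
python3 - <<'E'
from h import *
for n,ctr in(("scene",(340,183)),("side",(335,258))):
    c=np.load(f"{n}0.npz");w=cloud(c)
    print(n,"ctr",w[ctr[1],ctr[0]])
    c0=w[ctr[1],ctr[0]]
    near=(np.hypot(w[...,0]-c0[0],w[...,1]-c0[1])<.14)
    m=near&(w[...,2]>.052)&(w[...,2]<.07)
    # keep connected component
    k,l,st,_=cv2.connectedComponentsWithStats(m.astype(np.uint8)); m=l==1+np.argmax(st[1:,4])
    p=w[m]; r=cv2.minAreaRect((p[:,:2]*1000).astype(np.float32)); print("rect",r,cv2.boxPoints(r).round(1).tolist(), np.percentile(p[:,2],[5,50,95]))
    for nm,px in {"scene":dict(jar=(386,150),spool=(309,225),bottle=(396,184),tin=(368,227),teal=(331,264)),"side":dict(jar=(319,340),spool=(315,186),bottle=(256,271),tin=(265,238),teal=(271,187))}[n].items(): print(nm,w[px[1],px[0]].round(3))
    b=c["color"][:,:,::-1]
    x0,y0=ctr[0]-80,ctr[1]-75
    cv2.imwrite(f"pics/{n}crop.png",cv2.resize(b[y0:y0+150,x0:x0+160],None,fx=4,fy=4,interpolation=2))
E
```

```text
scene ctr [0.63589313 0.14427012 0.06371118]
rect ((614.667724609375, 154.2904052734375), (154.4232940673828, 192.9946746826172), 22.91952896118164) [[506.0, 213.10000610351562], [581.0999755859375, 35.29999923706055], [723.4000244140625, 95.5], [648.2000122070312, 273.20001220703125]] [0.05570416 0.06160933 0.06524418]
jar [0.582 0.317 0.067]
spool [0.722 0.015 0.056]
bottle [0.723 0.259 0.091]
tin [0.768 0.158 0.021]
teal [0.827 0.023 0.023]
side ctr [0.61558162 0.17077711 0.06281511]
rect ((613.57763671875, 156.06211853027344), (150.10565185546875, 192.42904663085938), 22.258546829223633) [[507.70001220703125, 216.6999969482422], [580.5999755859375, 38.599998474121094], [719.5, 95.4000015258789], [646.5999755859375, 273.5]] [0.057778   0.06292616 0.06485717]
jar [0.582 0.319 0.068]
spool [0.722 0.016 0.059]
bottle [0.715 0.266 0.095]
tin [0.769 0.155 0.022]
teal [0.827 0.023 0.022]
```

```bash
python3 -m creep --help | head -20; python3 - <<'E'
from cell import *
import cv2
c=capture("wrist"); cv2.imwrite("pics/w0.png",c["color"][:,:,::-1]); print(c["mtx"],c["mount"])
E
```

```text
[[309.70691629   0.         310.93522179]
 [  0.         309.70691629 202.86230404]
 [  0.           0.           1.        ]] [[ 4.59133558e-04  2.73416019e-01 -9.61895769e-01 -1.34776082e-01]
 [ 9.99999894e-01 -1.48521320e-04  4.35104733e-04  8.63055945e-04]
 [-2.38974252e-05 -9.61895867e-01 -2.73416059e-01 -6.82915853e-02]
 [ 0.00000000e+00  0.00000000e+00  0.00000000e+00  1.00000000e+00]]invalid input: not JSON, or not a number
```

Both cameras agree: box centre is about (0.614, 0.155) with yaw about 22.6°. I'll move above the lid at height with the hand shut, then turn so that tool z points along box -x. That keeps the wrist camera away from the lid.

```bash
python3 -m creep '[{"delta_pos":[0,-16.5,47.3],"rotation":[0,0,0],"hand":-1},{"delta_pos":[0,-16.5,47.3],"rotation":[0,0,0],"hand":-1},{"delta_pos":[0,-16.5,47.3],"rotation":[0,0,0],"hand":-1},{"delta_pos":[0,-16.5,47.3],"rotation":[0,0,0],"hand":-1},{"delta_pos":[0,-16.5,47.3],"rotation":[0,0,0],"hand":-1},{"delta_pos":[0,-16.5,47.3],"rotation":[0,0,0],"hand":-1},{"delta_pos":[0,-16.5,47.3],"rotation":[0,0,0],"hand":-1},{"delta_pos":[0,-16.5,47.3],"rotation":[0,0,0],"hand":-1},{"delta_pos":[0,-16.5,47.3],"rotation":[0,0,0],"hand":-1},{"delta_pos":[0,-16.5,47.3],"rotation":[0,0,0],"hand":-1},{"delta_pos":[0,-16.5,47.3],"rotation":[0,0,0],"hand":-1}]' 40
python3 -m creep '[{"delta_pos":[0,0,0],"rotation":[10.5,0,0],"hand":-1},{"delta_pos":[0,0,0],"rotation":[10.5,0,0],"hand":-1},{"delta_pos":[0,0,0],"rotation":[10.5,0,0],"hand":-1},{"delta_pos":[0,0,0],"rotation":[10.5,0,0],"hand":-1},{"delta_pos":[0,0,0],"rotation":[10.5,0,0],"hand":-1},{"delta_pos":[0,0,0],"rotation":[10.5,0,0],"hand":-1},{"delta_pos":[0,0,0],"rotation":[10.5,0,0],"hand":-1},{"delta_pos":[0,0,0],"rotation":[10.5,0,0],"hand":-1},{"delta_pos":[0,0,0],"rotation":[10.5,0,0],"hand":-1},{"delta_pos":[0,0,0],"rotation":[10.5,0,0],"hand":-1},{"delta_pos":[0,0,0],"rotation":[10.5,0,0],"hand":-1},{"delta_pos":[0,0,0],"rotation":[10.5,0,0],"hand":-1}]'
cat >> h.py <<'E'
C=np.array([.614,.155]);A=np.radians(22.6)
BX=np.array([np.cos(A),np.sin(A)]);BY=np.array([-BX[1],BX[0]])
def st(tag=""):
    from cell import sense
    s=sense();p=s["eef_pos"];R=s["eef_rot"]
    q=p[:2]-C
    print(tag,"t",round(s["time"],2),"box xyz mm",np.round(1000*np.array([q@BX,q@BY,p[2]]),1),"x",R[:,0].round(3),"zyaw",np.degrees(np.arctan2(R[1,2],R[0,2])).round(1),"q",s["joint_pos"].round(2),"F",s["wrist_force"].round(2),"w",round(s["width"],4))
def snap(n,name,crop=None,f=3):
    from cell import capture
    c=capture(n);b=c["color"][:,:,::-1]
    if crop: x0,y0,x1,y1=crop; b=cv2.resize(b[y0:y1,x0:x1],None,fx=f,fy=f,interpolation=2)
    cv2.imwrite(f"pics/{name}.png",b); return c
E
python3 - <<'E'
from h import *
st();snap("side","s1",(200,130,440,400),2);snap("wrist","w1")
E
```

```text
time: 1.52
eef_pos: [0.6617, 0.174, 0.239]
eef_rot: [[-0.0, 0.432, 0.902], [0.0, 0.902, -0.432], [-1.0, -0.0, -0.0]]
wrist_force: [0.5, -0.0, -0.4]
width: -0.0
time: 3.02
eef_pos: [0.6606, 0.1753, 0.2389]
eef_rot: [[-0.001, 0.47, -0.882], [-0.0, -0.882, -0.47], [-1.0, -0.0, 0.001]]
wrist_force: [0.5, 0.5, -0.0]
width: -0.0003
 t 3.02 box xyz mm [ 50.8   0.8 238.9] x [-0.001 -0.    -1.   ] zyaw -151.9 q [-0.75  0.58  0.67  1.47 -0.37  1.22 -1.11] F [ 0.52  0.55 -0.  ] w -0.0003
```

View pics/s1.png

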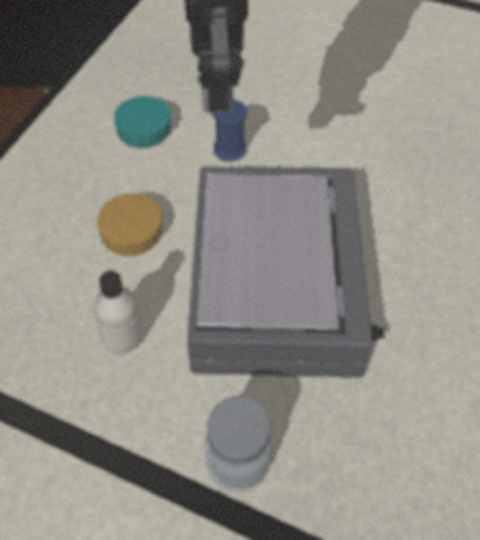

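View pics/w1.png

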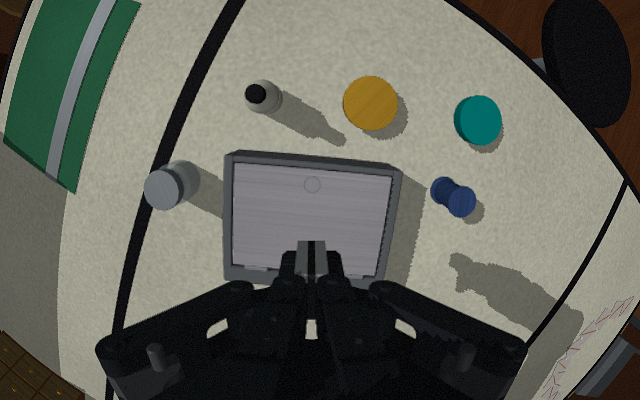

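The wrist view shows the ring mark at (312,185) on the shut lid, with the fingers above it. The side view shows clear space around the box. I'll finish the turn and descend, checking the ring position against my box pose.

```bash
cat >> h.py <<'E'
def wray(u,v,c,s,z):
    K=c["mtx"];a=np.array([u-K[0,2],v-K[1,2]]);r=np.hypot(*a);t=r/K[0,0]
    d=np.array([np.sin(t)*a[0]/r,-np.sin(t)*a[1]/r,-np.cos(t)])
    M=c["mount"];R=s["eef_rot"];o=R@M[:3,3]+s["eef_pos"];d=R@M[:3,:3]@d
    p=o+d*(z-o[2])/d[2];q=p[:2]-C
    return np.round(1000*np.array([q@BX,q@BY,p[2]]),1)
E
python3 - <<'E'
from h import *
from cell import *
s=sense();c=capture("wrist")
print(wray(312,185,c,s,.064),"expect 52,0")
for p in((228,152),(401,165)):print(wray(*p,c,s,.06))
E
python3 -m creep '[{"delta_pos":[0,0,0],"rotation":[5.5,0,0],"hand":-1},{"delta_pos":[37,0,0],"rotation":[0,0,0],"hand":-1},{"delta_pos":[37,0,0],"rotation":[0,0,0],"hand":-1},{"delta_pos":[37,0,0],"rotation":[0,0,0],"hand":-1},{"delta_pos":[37,0,0],"rotation":[0,0,0],"hand":-1},{"delta_pos":[0,0,0],"rotation":[0,0,0],"hand":-1}]'
python3 -c "
from h import *
st()"
```

```text
[52.5 -0.5 64. ] expect 52,0
[78.4 89.7 60. ]
[ 82.9 -91.5  60. ]
time: 3.92
eef_pos: [0.6587, 0.1749, 0.0883]
eef_rot: [[-0.006, 0.392, -0.92], [-0.002, -0.92, -0.392], [-1.0, -0.001, 0.006]]
wrist_force: [0.1, -0.2, -0.7]
width: 0.0001
 t 3.92 box xyz mm [48.9  1.2 88.3] x [-0.006 -0.002 -1.   ] zyaw -156.9 q [-0.72  0.73  0.61  1.61 -0.48  0.97 -1.12] F [ 0.11 -0.25 -0.66] w 0.0001
```

The ring projects to (52.5, -0.5), where (52, 0) is expected, so the box pose is confirmed. Now I'll press.

```bash
python3 -m creep '[{"delta_pos":[7,0,0],"rotation":[0,0,0],"hand":-1},{"delta_pos":[7,0,0],"rotation":[0,0,0],"hand":-1}]'
python3 -m creep '[{"delta_pos":[3,0,0],"rotation":[0,0,0],"hand":-1},{"delta_pos":[3,0,0],"rotation":[0,0,0],"hand":-1}]'
python3 -m creep '[{"delta_pos":[2,0,0],"rotation":[0,0,0],"hand":-1},{"delta_pos":[0,0,0],"rotation":[0,0,0],"hand":-1}]'
python3 -c "
from h import *
st()"
```

```text
time: 4.18
eef_pos: [0.6619, 0.1753, 0.0787]
eef_rot: [[0.003, 0.39, -0.921], [0.001, -0.921, -0.39], [-1.0, 0.0, -0.003]]
wrist_force: [-0.7, -0.7, 0.0]
width: -0.0001
time: 4.42
eef_pos: [0.6611, 0.1753, 0.0717]
eef_rot: [[0.001, 0.389, -0.921], [0.0, -0.921, -0.389], [-1.0, -0.0, -0.001]]
wrist_force: [0.0, 0.2, 0.8]
width: -0.0001
time: 4.68
eef_pos: [0.6611, 0.1753, 0.0695]
eef_rot: [[0.001, 0.389, -0.921], [0.0, -0.921, -0.389], [-1.0, -0.0, -0.001]]
wrist_force: [0.3, 0.8, 0.8]
width: 0.0001
 t 4.67 box xyz mm [51.3  0.6 69.5] x [ 0.001  0.    -1.   ] zyaw -157.1 q [-0.71  0.75  0.6   1.62 -0.5   0.93 -1.11] F [0.32 0.81 0.81] w 0.0001
```

```bash
python3 -m creep '[{"delta_pos":[2,0,0],"rotation":[0,0,0],"hand":-1},{"delta_pos":[0,0,0],"rotation":[0,0,0],"hand":-1}]'
python3 -m creep '[{"delta_pos":[2,0,0],"rotation":[0,0,0],"hand":-1},{"delta_pos":[0,0,0],"rotation":[0,0,0],"hand":-1}]'
python3 -m creep '[{"delta_pos":[1.5,0,0],"rotation":[0,0,0],"hand":-1},{"delta_pos":[0,0,0],"rotation":[0,0,0],"hand":-1}]'
```

```text
time: 4.92
eef_pos: [0.6611, 0.1753, 0.0675]
eef_rot: [[0.0, 0.389, -0.921], [0.0, -0.921, -0.389], [-1.0, -0.0, -0.001]]
wrist_force: [0.2, 1.1, 1.5]
width: -0.0001
time: 5.18
eef_pos: [0.6612, 0.1753, 0.0671]
eef_rot: [[0.001, 0.389, -0.921], [0.001, -0.921, -0.389], [-1.0, -0.001, -0.001]]
wrist_force: [-4.8, -0.1, 14.0]
width: 0.0001
time: 5.42
eef_pos: [0.6613, 0.1753, 0.0669]
eef_rot: [[0.001, 0.389, -0.921], [0.002, -0.921, -0.389], [-1.0, -0.001, -0.002]]
wrist_force: [-8.2, -0.4, 24.6]
width: 0.0001
```

The solid stop is reached at TCP z 0.067. I'll let go, moving up and forward out of the lid's arc.

```bash
python3 -m creep '[{"delta_pos":[-40,0,-20],"rotation":[0,0,0],"hand":-1},{"delta_pos":[-40,0,-30],"rotation":[0,0,0],"hand":-1},{"delta_pos":[-40,0,-20],"rotation":[0,0,0],"hand":-1},{"delta_pos":[0,0,0],"rotation":[0,0,0],"hand":-1},{"delta_pos":[0,0,0],"rotation":[0,0,0],"hand":-1},{"delta_pos":[0,0,0],"rotation":[0,0,0],"hand":-1},{"delta_pos":[0,0,0],"rotation":[0,0,0],"hand":-1},{"delta_pos":[0,0,0],"rotation":[0,0,0],"hand":-1},{"delta_pos":[0,0,0],"rotation":[0,0,0],"hand":-1},{"delta_pos":[0,0,0],"rotation":[0,0,0],"hand":-1},{"delta_pos":[0,0,0],"rotation":[0,0,0],"hand":-1},{"delta_pos":[0,0,0],"rotation":[0,0,0],"hand":-1}]'
python3 - <<'E'
from h import *
st();snap("scene","c2",(260,110,440,290),3);snap("wrist","w2")
E
```

```text
time: 6.92
eef_pos: [0.7254, 0.2024, 0.1838]
eef_rot: [[0.0, 0.389, -0.921], [0.0, -0.921, -0.389], [-1.0, -0.0, -0.0]]
wrist_force: [-0.1, 0.3, -0.3]
width: 0.0001
 t 6.92 box xyz mm [121.    1.  183.8] x [ 0.  0. -1.] zyaw -157.1 q [-0.7   0.75  0.65  1.32 -0.45  1.22 -1.19] F [-0.08  0.3  -0.29] w 0.0001
```

View pics/c2.png

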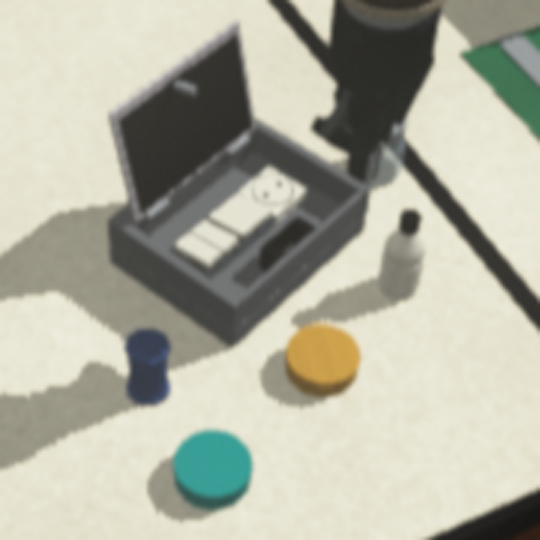

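View pics/w2.png

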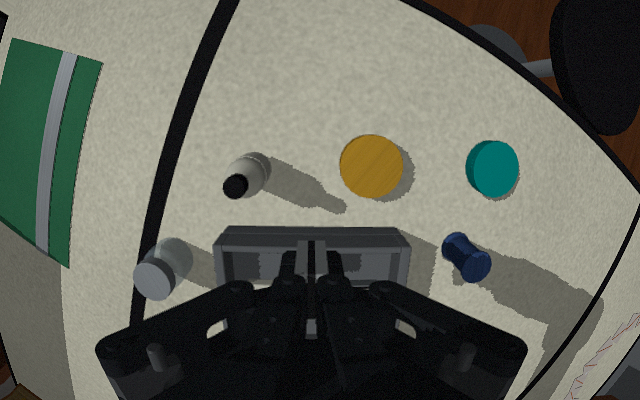

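The lid is fully open. In the crop the twin switch with two keys is at (205,243), next to the spool side. The wide single key is in the middle at (240,212), and the socket with its round face is at (272,190). I'll confirm with an enlarged crop and depth.

```bash
python3 - <<'E'
from h import *
c=snap("scene","c3",(310,155,375,205),10)
w=cloud(c)
for px in((324,192),(331,188),(334,184),(340,181),(345,178),(350,174)):
    for d in (0,):
        p=w[px[1],px[0]];q=p[:2]-C;print(px,np.round(1000*np.array([q@BX,q@BY,p[2]])))
c=snap("side","s3",(280,200,400,320),5)
E
```

```text
(324, 192) [ -6. -57.  44.]
(331, 188) [  0. -36.  47.]
(334, 184) [ -2. -21.  49.]
(340, 181) [ 1.  1. 45.]
(345, 178) [ 6. 15. 50.]
(350, 174) [-0. 45. 38.]
```

View pics/c3.png

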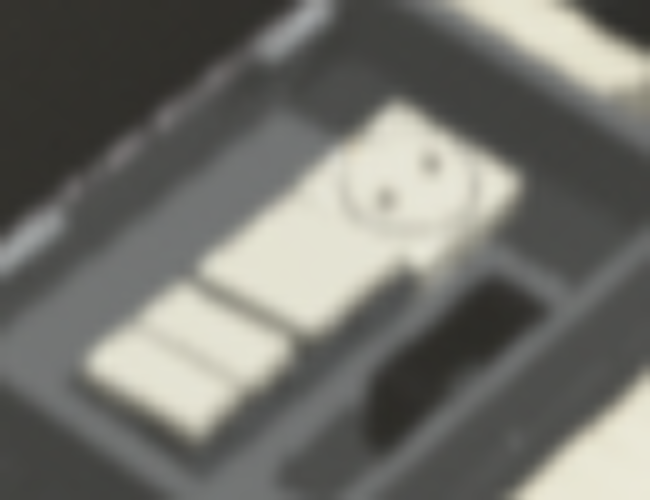

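View pics/s3.png

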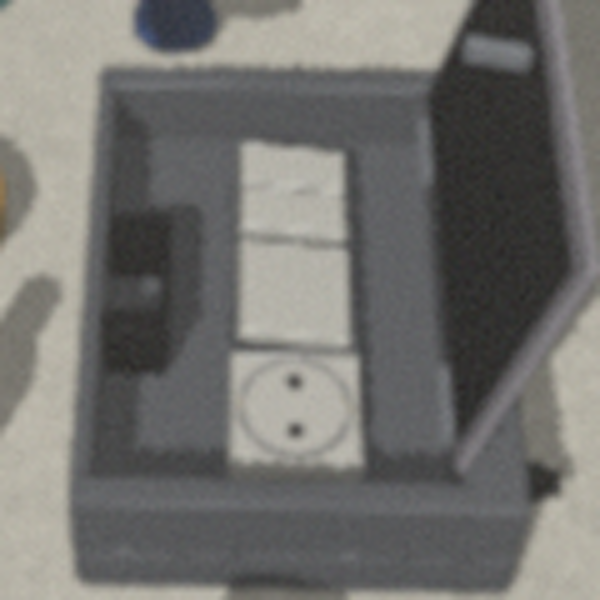

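Both views agree: the wide single key is the middle insert (side crop (295,290)), the twin is at box -y and the socket at +y. Next I'll work out the key's x extent.

```bash
python3 - <<'E'
from h import *
from cell import *
c=capture("side");K=c["mtx"];T=c["cam_to_world"]
for (u,v,z) in((240,295,.050),(350,297,.045),(295,240,.048),(295,345,.048),(230,410,.041),(362,410,.041)):
    u=280+u/5;v=200+v/5
    d=T[:3,:3]@np.array([(u-K[0,2])/K[0,0],-(v-K[1,2])/K[1,1],-1]);o=T[:3,3];p=o+d*(z-o[2])/d[2];q=p[:2]-C
    print(np.round(1000*np.array([q@BX,q@BY,p[2]])))
st()
E
```

```text
[20.  7. 50.]
[-20.   4.  45.]
[ -1. -19.  48.]
[ 0. 27. 48.]
[23. 49. 41.]
[-23.  48.  41.]
 t 7.17 box xyz mm [121.    1.  183.8] x [-0.  0. -1.] zyaw -157.1 q [-0.7   0.75  0.65  1.32 -0.45  1.22 -1.19] F [ 0.5  -0.15 -0.09] w -0.0
```

The key spans x -20 to 20 and is centred near y ≈ 1. I'll move over x = 14, descend and press.

```bash
python3 -m creep '[{"delta_pos":[0,0,35.5],"rotation":[0,0,0],"hand":-1},{"delta_pos":[0,0,35.5],"rotation":[0,0,0],"hand":-1},{"delta_pos":[0,0,35.5],"rotation":[0,0,0],"hand":-1},{"delta_pos":[30,0,0],"rotation":[0,0,0],"hand":-1},{"delta_pos":[30,0,0],"rotation":[0,0,0],"hand":-1},{"delta_pos":[30,0,0],"rotation":[0,0,0],"hand":-1},{"delta_pos":[18,0,0],"rotation":[0,0,0],"hand":-1},{"delta_pos":[0,0,0],"rotation":[0,0,0],"hand":-1}]'
python3 -c "
from h import *
st()"
```

```text
time: 8.18
eef_pos: [0.6266, 0.1607, 0.0748]
eef_rot: [[-0.002, 0.389, -0.921], [-0.001, -0.921, -0.389], [-1.0, -0.0, 0.002]]
wrist_force: [0.2, 0.1, 0.1]
width: 0.0001
 t 8.18 box xyz mm [13.8  0.4 74.8] x [-0.002 -0.001 -1.   ] zyaw -157.1 q [-0.73  0.69  0.61  1.71 -0.49  0.89 -1.09] F [0.22 0.1  0.14] w 0.0001
```

```bash
python3 -m creep '[{"delta_pos":[8,0,0],"rotation":[0,0,0],"hand":-1},{"delta_pos":[6,0,0],"rotation":[0,0,0],"hand":-1},{"delta_pos":[0,0,0],"rotation":[0,0,0],"hand":-1}]'
python3 -m creep '[{"delta_pos":[3,0,0],"rotation":[0,0,0],"hand":-1},{"delta_pos":[0,0,0],"rotation":[0,0,0],"hand":-1}]'
python3 -m creep '[{"delta_pos":[2,0,0],"rotation":[0,0,0],"hand":-1},{"delta_pos":[0,0,0],"rotation":[0,0,0],"hand":-1}]'
python3 -m creep '[{"delta_pos":[2,0,0],"rotation":[0,0,0],"hand":-1},{"delta_pos":[0,0,0],"rotation":[0,0,0],"hand":-1}]'
```

```text
time: 8.55
eef_pos: [0.6271, 0.161, 0.0617]
eef_rot: [[-0.0, 0.389, -0.921], [0.0, -0.921, -0.389], [-1.0, -0.0, 0.0]]
wrist_force: [1.1, -0.2, 0.6]
width: -0.0002
time: 8.8
eef_pos: [0.6272, 0.161, 0.0588]
eef_rot: [[-0.0, 0.389, -0.921], [0.0, -0.921, -0.389], [-1.0, -0.0, 0.0]]
wrist_force: [-0.3, -1.4, -0.5]
width: 0.0004
time: 9.05
eef_pos: [0.6277, 0.1611, 0.0571]
eef_rot: [[0.001, 0.389, -0.921], [0.0, -0.921, -0.389], [-1.0, 0.0, -0.001]]
wrist_force: [1.0, -0.2, 1.8]
width: -0.0003
time: 9.3
eef_pos: [0.6271, 0.1609, 0.0546]
eef_rot: [[-0.0, 0.389, -0.921], [-0.0, -0.921, -0.389], [-1.0, -0.0, 0.0]]
wrist_force: [0.1, 0.1, 0.7]
width: 0.0001
```

```bash
python3 -m creep '[{"delta_pos":[2,0,0],"rotation":[0,0,0],"hand":-1},{"delta_pos":[0,0,0],"rotation":[0,0,0],"hand":-1}]'
python3 -m creep '[{"delta_pos":[1,0,0],"rotation":[0,0,0],"hand":-1},{"delta_pos":[0,0,0],"rotation":[0,0,0],"hand":-1}]'
```

```text
time: 9.55
eef_pos: [0.6274, 0.161, 0.0539]
eef_rot: [[0.0, 0.389, -0.921], [0.001, -0.921, -0.389], [-1.0, -0.001, -0.001]]
wrist_force: [-2.5, 0.0, 12.0]
width: 0.0004
time: 9.8
eef_pos: [0.6275, 0.161, 0.0537]
eef_rot: [[0.0, 0.389, -0.921], [0.001, -0.921, -0.389], [-1.0, -0.001, -0.001]]
wrist_force: [-4.9, -1.2, 18.9]
width: -0.0
```

```bash
python3 -m creep '[{"delta_pos":[-30,0,0],"rotation":[0,0,0],"hand":-1},{"delta_pos":[-50,0,0],"rotation":[0,0,0],"hand":-1},{"delta_pos":[-50,0,-15],"rotation":[0,0,0],"hand":-1},{"delta_pos":[-50,0,-15],"rotation":[0,0,0],"hand":-1},{"delta_pos":[0,0,0],"rotation":[0,0,0],"hand":-1},{"delta_pos":[0,0,0],"rotation":[0,0,0],"hand":-1}]'
python3 - <<'E'
from h import *
st()
c=snap("side","s4",(280,200,400,320),5);w=cloud(c)
c0=snap("scene","c4",(310,155,375,205),10);w0=cloud(c0)
for n,W in(("side",w),("scene",w0)):
    q=W[...,:2]-C;x=1000*(q@BX);y=1000*(q@BY);z=1000*W[...,2]
    for yn,(a,b) in dict(wide=(-15,15),twinb=(-65,-48),twina=(-44,-27)).items():
        m=(y>a)&(y<b)&(z>35)&(z<58)
        print(n,yn,[(xx,round(float(np.median(z[m&(abs(x-xx)<4)])),1)) for xx in(-15,-8,0,8,15)])
E
```

```text
time: 10.55
eef_pos: [0.6541, 0.1725, 0.2308]
eef_rot: [[-0.002, 0.389, -0.921], [-0.0, -0.921, -0.389], [-1.0, -0.0, 0.002]]
wrist_force: [-0.1, 0.6, -0.4]
width: 0.0
 t 10.55 box xyz mm [ 43.8   0.8 230.8] x [-0.002 -0.    -1.   ] zyaw -157.1 q [-0.77  0.58  0.7   1.5  -0.39  1.2  -1.19] F [-0.12  0.63 -0.43] w 0.0
side wide [(-15, 48.3), (-8, 47.6), (0, 46.4), (8, 45.1), (15, 44.4)]
side twinb [(-15, 44.0), (-8, 45.2), (0, 45.8), (8, 47.6), (15, 48.6)]
side twina [(-15, 44.2), (-8, 45.2), (0, 46.0), (8, 47.5), (15, 48.1)]
scene wide [(-15, 47.4), (-8, 46.9), (0, 45.7), (8, 44.1), (15, 43.2)]
scene twinb [(-15, 43.3), (-8, 44.7), (0, 45.6), (8, 46.4), (15, 47.8)]
scene twina [(-15, 43.6), (-8, 44.9), (0, 45.4), (8, 47.5), (15, 46.9)]
```

View pics/s4.png

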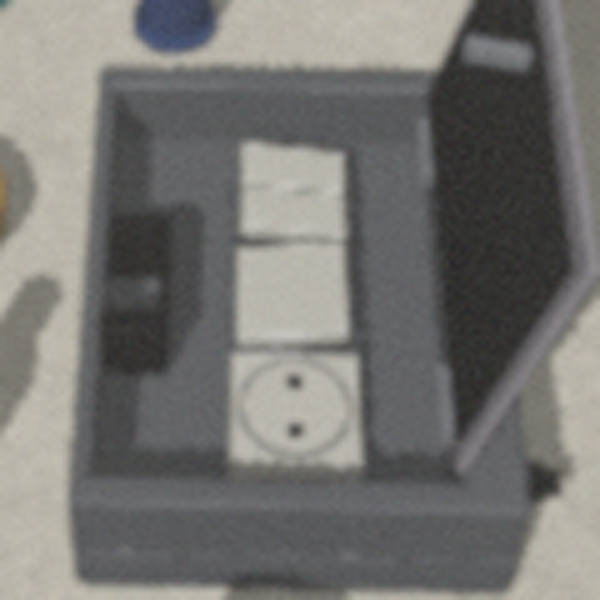

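View pics/c4.png

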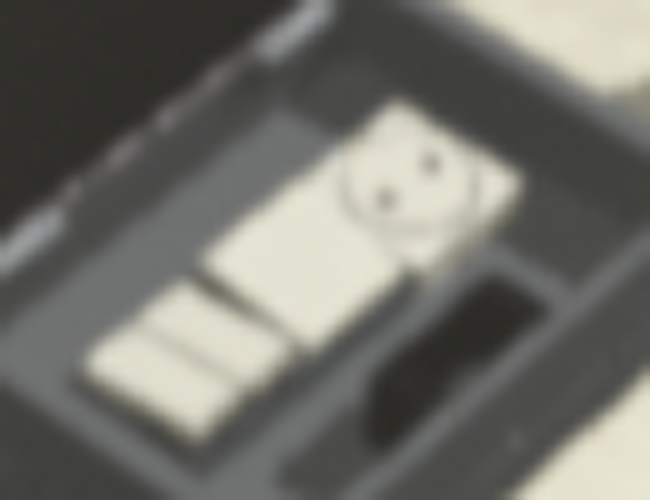

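The wide key's slope has reversed: its +x end is at about 44 mm, so it is on. Both narrow keys still slope up towards +x, so they are off. Now I'll go over and behind the lid.

```bash
python3 -m creep '[{"delta_pos":[0,0,34],"rotation":[0,0,0],"hand":-1},{"delta_pos":[0,0,34],"rotation":[0,0,0],"hand":-1},{"delta_pos":[0,0,34],"rotation":[0,0,0],"hand":-1},{"delta_pos":[0,0,34],"rotation":[0,0,0],"hand":-1},{"delta_pos":[0,0,33],"rotation":[0,0,0],"hand":-1},{"delta_pos":[0,0,0],"rotation":[0,0,0],"hand":-1},{"delta_pos":[32,0,0],"rotation":[0,0,0],"hand":-1},{"delta_pos":[32,0,0],"rotation":[0,0,0],"hand":-1},{"delta_pos":[32,0,0],"rotation":[0,0,0],"hand":-1},{"delta_pos":[0,0,0],"rotation":[0,0,0],"hand":-1}]'
python3 - <<'E'
from h import *
st()
snap("side","s5",(220,130,460,330),3)
E
```

```text
time: 11.9
eef_pos: [0.4979, 0.1066, 0.1335]
eef_rot: [[-0.005, 0.389, -0.921], [-0.003, -0.921, -0.389], [-1.0, 0.001, 0.005]]
wrist_force: [0.0, 0.8, -0.1]
width: 0.0002
 t 11.9 box xyz mm [-1.258e+02 -1.000e-01  1.335e+02] x [-0.005 -0.003 -1.   ] zyaw -157.1 q [-0.86  0.41  0.71  2.02 -0.35  0.84 -1.13] F [ 0.01  0.8  -0.08] w 0.0002
```

View pics/s5.png

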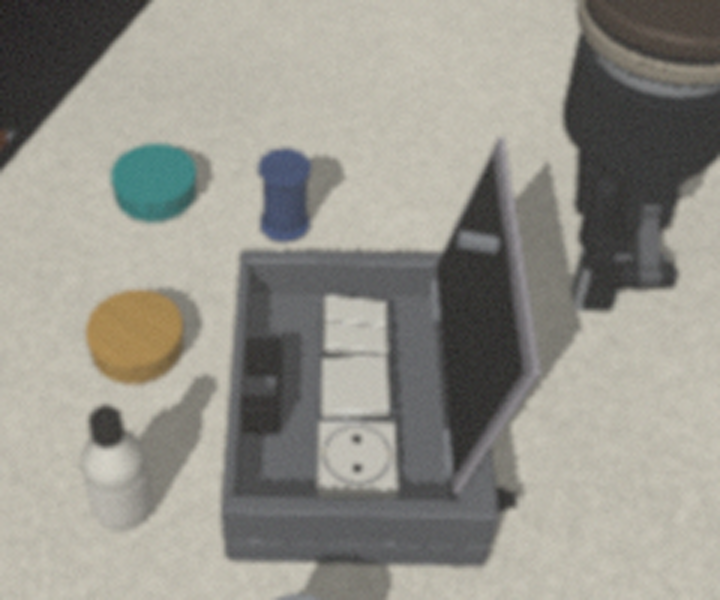

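The fingers are behind the lid (around (600,300)) with clearance. I'll push it forward along its arc.

```bash
python3 -m creep '[{"delta_pos":[0,0,-15],"rotation":[0,0,0],"hand":-1},{"delta_pos":[0,0,-15],"rotation":[0,0,0],"hand":-1},{"delta_pos":[0,0,-15],"rotation":[0,0,0],"hand":-1},{"delta_pos":[0,0,-16],"rotation":[0,0,0],"hand":-1},{"delta_pos":[-4,0,-10],"rotation":[0,0,0],"hand":-1},{"delta_pos":[-3,0,-10],"rotation":[0,0,0],"hand":-1},{"delta_pos":[-1,0,-11],"rotation":[0,0,0],"hand":-1},{"delta_pos":[0,0,-12],"rotation":[0,0,0],"hand":-1},{"delta_pos":[0,0,0],"rotation":[0,0,0],"hand":-1}]'
python3 - <<'E'
from h import *
st()
snap("side","s6",(220,130,460,330),3)
E
```

```text
time: 13.08
eef_pos: [0.5961, 0.1479, 0.1438]
eef_rot: [[0.001, 0.39, -0.921], [0.0, -0.921, -0.39], [-1.0, 0.0, -0.001]]
wrist_force: [0.3, 0.4, -0.1]
width: 0.0003
 t 13.07 box xyz mm [-19.3   0.4 143.8] x [ 0.001  0.    -1.   ] zyaw -157.1 q [-0.79  0.56  0.67  1.76 -0.41  0.97 -1.13] F [ 0.32  0.44 -0.07] w 0.0003
```

View pics/s6.png

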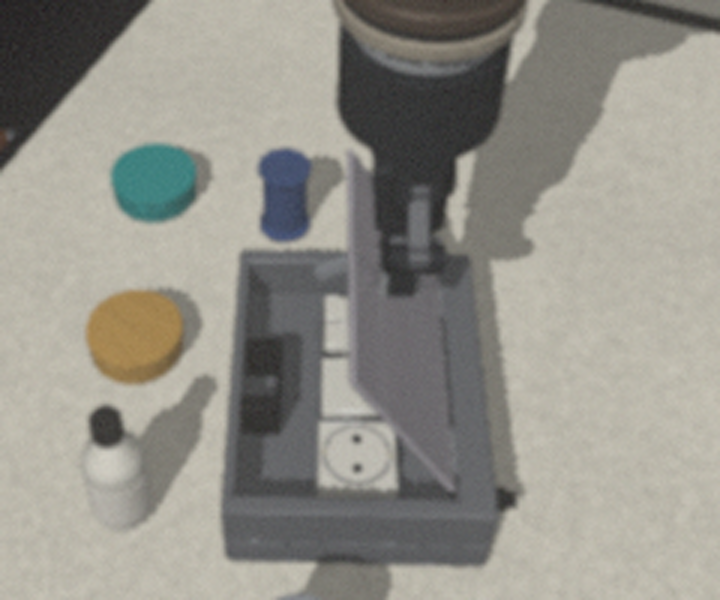

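The lid is riding on the fingertips at about 60°. I'll continue over and down.

```bash
python3 -m creep '[{"delta_pos":[4,0,-10],"rotation":[0,0,0],"hand":-1},{"delta_pos":[5,0,-10],"rotation":[0,0,0],"hand":-1},{"delta_pos":[7,0,-10],"rotation":[0,0,0],"hand":-1},{"delta_pos":[8,0,-10],"rotation":[0,0,0],"hand":-1},{"delta_pos":[10,0,-8],"rotation":[0,0,0],"hand":-1},{"delta_pos":[12,0,-8],"rotation":[0,0,0],"hand":-1},{"delta_pos":[10,0,-5],"rotation":[0,0,0],"hand":-1},{"delta_pos":[9,0,-4],"rotation":[0,0,0],"hand":-1},{"delta_pos":[0,0,0],"rotation":[0,0,0],"hand":-1}]'
python3 - <<'E'
from h import *
st()
snap("side","s7",(220,130,460,330),3)
E
```

```text
time: 14.25
eef_pos: [0.6548, 0.1728, 0.078]
eef_rot: [[-0.001, 0.389, -0.921], [-0.0, -0.921, -0.389], [-1.0, 0.0, 0.001]]
wrist_force: [-0.3, 0.8, 1.0]
width: -0.0003
 t 14.25 box xyz mm [44.5  0.7 78. ] x [-0.001 -0.    -1.   ] zyaw -157.1 q [-0.72  0.73  0.61  1.63 -0.49  0.94 -1.11] F [-0.26  0.83  1.05] w -0.0003
```

View pics/s7.png

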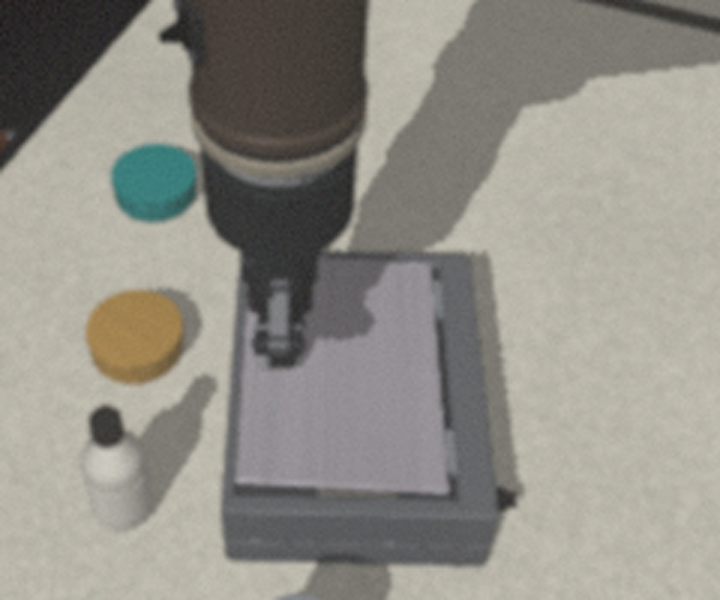

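The lid is nearly shut. I'll press to the stop.

```bash
python3 -m creep '[{"delta_pos":[4,0,0],"rotation":[0,0,0],"hand":-1},{"delta_pos":[4,0,0],"rotation":[0,0,0],"hand":-1},{"delta_pos":[2,0,0],"rotation":[0,0,0],"hand":-1},{"delta_pos":[0,0,0],"rotation":[0,0,0],"hand":-1}]'
python3 -m creep '[{"delta_pos":[2,0,0],"rotation":[0,0,0],"hand":-1},{"delta_pos":[0,0,0],"rotation":[0,0,0],"hand":-1}]'
python3 -m creep '[{"delta_pos":[1.5,0,0],"rotation":[0,0,0],"hand":-1},{"delta_pos":[0,0,0],"rotation":[0,0,0],"hand":-1}]'
```

```text
time: 14.8
eef_pos: [0.6549, 0.1726, 0.0688]
eef_rot: [[0.0, 0.389, -0.921], [0.0, -0.921, -0.389], [-1.0, 0.0, -0.0]]
wrist_force: [1.1, 0.3, 1.4]
width: -0.0003
time: 15.05
eef_pos: [0.655, 0.1727, 0.0676]
eef_rot: [[0.0, 0.389, -0.921], [0.001, -0.921, -0.389], [-1.0, -0.0, -0.0]]
wrist_force: [-1.3, -0.5, 7.4]
width: 0.0001
time: 15.3
eef_pos: [0.6551, 0.1726, 0.0674]
eef_rot: [[0.0, 0.389, -0.921], [0.001, -0.921, -0.389], [-1.0, -0.001, -0.001]]
wrist_force: [-5.4, -0.0, 17.8]
width: -0.0
```

The stop is reached at 18 N. I'll let go and raise the hand.

```bash
python3 -m creep '[{"delta_pos":[-4,0,0],"rotation":[0,0,0],"hand":-1},{"delta_pos":[-15,0,0],"rotation":[0,0,0],"hand":-1},{"delta_pos":[-40,0,-20],"rotation":[0,0,0],"hand":-1},{"delta_pos":[-50,0,-30],"rotation":[0,0,0],"hand":-1},{"delta_pos":[-50,0,0],"rotation":[0,0,0],"hand":-1},{"delta_pos":[0,0,0],"rotation":[0,0,0],"hand":-1},{"delta_pos":[0,0,0],"rotation":[0,0,0],"hand":-1},{"delta_pos":[0,0,0],"rotation":[0,0,0],"hand":-1},{"delta_pos":[0,0,0],"rotation":[0,0,0],"hand":-1},{"delta_pos":[0,0,0],"rotation":[0,0,0],"hand":-1}]'
python3 - <<'E'
from h import *
st()
c=snap("side","s8",(200,130,440,390),2);w=cloud(c)
for nm,px in dict(jar=(319,340),spool=(315,186),bottle=(256,271),tin=(265,238)).items(): print(nm,w[px[1],px[0]].round(3))
q=w[...,:2]-C;x=1000*(q@BX);y=1000*(q@BY);z=1000*w[...,2]
o=np.load("side0.npz");wo=cloud(o);zo=1000*wo[...,2]
for xx in(-30,0,30,60):
    m=(abs(x-xx)<6)&(abs(y)<60)&(z>30);print(xx,np.median(z[m]).round(1),np.median(zo[m]).round(1))
E
```

```text
time: 16.55
eef_pos: [0.7007, 0.192, 0.2236]
eef_rot: [[-0.001, 0.389, -0.921], [-0.0, -0.921, -0.389], [-1.0, 0.0, 0.001]]
wrist_force: [-0.6, 0.9, -0.2]
width: 0.0001
 t 16.55 box xyz mm [ 94.3   0.9 223.6] x [-0.001 -0.    -1.   ] zyaw -157.1 q [-0.72  0.67  0.68  1.36 -0.42  1.25 -1.2 ] F [-0.59  0.95 -0.24] w 0.0001
jar [0.582 0.318 0.066]
spool [0.723 0.016 0.059]
bottle [0.714 0.267 0.096]
tin [0.769 0.155 0.022]
-30 63.3 nan
0 63.5 nan
30 63.5 63.6
60 413.1 nan
```

View pics/s8.png

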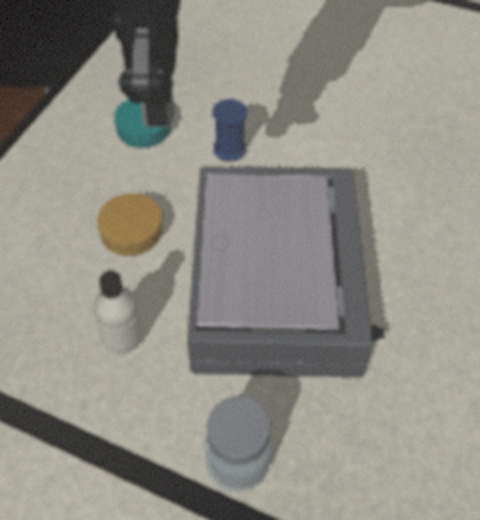

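The lid is flat, at the same height as at the start, and the four loose things have not moved. The arm is clear, so I'm handing in.

```bash
python3 -c "
from cell import *
print(hand_in())"
```

```text
the job is handed in; nothing more can be done
None
```

The job was handed in at about 16.6 s of the 51 s allowed. I pressed the lid to its stop and it popped fully open. I then pressed the raised end of the wide key (the middle insert) until it snapped over, and swung the lid shut from behind and pressed it to its stop.

- **Switches:** before I shut the lid, depth from both cameras showed the wide key's slope reversed (on). Both narrow keys still sloped as at the start (off). They were not visible once the lid was shut.
- **Lid:** after release it stayed flat at 63.5 mm, the same as at the start (63.6 mm), with nothing holding it.
- **Loose things:** the jar, spool, bottle and brass tin were upright and within about 2 mm of their first measured positions.
- **Forces:** the highest wrist force I read was about 26 N, at the lid stop.

No check failed. In the last lid-height check, one sample point near the front edge (box x = 60 mm) gave a meaningless height because the hand was in view there. I went by the points at -30, 0 and 30 mm and by the picture.

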